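# Slide a plate under the leaf spring of a checking fixture

## Robot

A 6-joint arm with a two-finger parallel gripper is mounted at the origin on the work surface. World frame = base frame: x ahead of the robot, y to its left, z up, the work surface at z = 0. Lengths are in m, angles in degrees, forces in N, time in s.
With the tool pointing down it reaches from about 0.25 to 0.725 m from the base axis. Payload 9.7 kg.
Tool frame: the origin (TCP) lies where the fingers leave the gripper's body, on its centre line; the fingertips stand 73 mm ahead of it and the grasp point (between the pads) lies 54 mm ahead of it; y points along the fingers, x is the direction in which the jaws open and shut, and the axes are right-handed (so a half turn about y gives the same grasp; the last joint's range is limited). The gripper opens to 85 mm and grips with 20 to 120 N. Pads are 22 mm wide; open, the fingers measure 114 mm over their backs; the gripper's body (76 mm by 85 mm) begins 54 mm behind the grasp point. The pads swing forward as they close: fully open they stand 13 mm farther back than shut.
Start: joints at [75.287, 4.979, 10.078, 95.1, 0, 90], TCP at [0.14, 0.532, 0.304] pointing down, gripper open.
Joint ranges: [-179.16, 179.16], [-48.56, 103.87], [-65.8, 70.77], [-126.05, 130.52], [-82.76, 87.17], [-180, 180]. Speed limits (degrees/s): [127.2, 127.2, 147.25, 180, 180, 180].

## Interface

Orientations are given as [roll, pitch, yaw] about the fixed x, y, z axes, in that order (R = Rz(yaw) Ry(pitch) Rx(roll)).
In Python, from workcell import sensors, imaging, bot, models gives the robot as it stands.
- The arm moves only by the tool arm_command, never from a script. Its argument "rows" is one flat list of numbers, 7 for each row, row after row: the shift along the tool's x, y, z in cm, then the turn, a rotation vector about the tool's x, y, z in degrees, then the gripper's target within -1 to 1 (fully open at 1, half-way at 0, shut at -1). A call has 1 to 12 rows; each row is the pose to reach, as a shift and turn from the pose commanded when the call began, along the tool's axes at that moment; what a row does not reach only later rows make up. A row lasts 1/12 s, in which the tool goes at most 41.7 mm and 7.16 degrees, less where a joint would pass 70% of its speed; a pose out of reach is approached as far as the arm can. A call with a gripper value outside its range is refused whole. The fingers move at their own pace and stop on an object; "force" is the grip in N (left out, the last holds). Time passes only in rows, so rows that repeat a pose let the fingers close. It gives the time, the measured TCP pose, the force and the opening at its end, in the units of the state.
- sensors.get_obs(): the state, without advancing time (a new reading comes with each control period).
- imaging.camera(name): name is "scene" or "top" or "wrist"; returns a dict with "pixels" (384x512x3 uint8, blue, green, red), "z_map" (384x512 float32, m along the optical axis (not along the pixel's ray), 0 where there is no reading), "camera_matrix" (3x3 intrinsics, pixels), "world_from_camera" (4x4, takes a point from camera to world coordinates). Camera axes: x right, y up, looking along -z (the intrinsics and any distortion apply to the point x, -y, -z); pixel columns grow to the right and rows downward; lengths in m; the calibration is good to about 2 mm. A picture is of the moment at which its call begins.
- bot.job_done(): hands the job in, once; it reports no verdict.
Trained networks look in the newest picture that a camera, given by its name, has taken for a name from the list of things; names that differ only in an ending like _2 or _b are one class to them, and where a whole thing is asked for, a point or a joint stands for the part that bears it (a point fixed in the world has none). Each returns a list of dicts, best first, with "conf" (0 to 1); they miss things now and then, are a little off and sometimes report something else, mostly with a low value. They report only what shows in the picture. A call takes as long as a camera call. They do not tell look-alikes from the thing itself.
- models.search_frame(thing, camera): "extent" ([centre column, centre row, width, height] in pixels, round what is visible of it).
- models.spot_point(thing, camera): "location" ([column, row] in pixels: a listed point, or the origin of a listed thing).
The state is a dict: "time": time; "q": joint angles; "qd": joint speeds; "joint_efforts": joint torques, N m; "ee_pos": TCP position; "tcp_rot": TCP orientation; "wrist_force": force on the tool from outside, world axes, zero at the start; "torque": the same for the moment, N m; "opening": finger opening in m.
Only numpy, scipy, OpenCV 4.12 (cv2) and the standard library are available. Lean on these libraries where they do the work, as an engineer would, in place of code of your own. Each camera call takes 0.05 s, during which the arm holds its last target.

## Task

Load the checking fixture on the green mat: put the fingertips on top of the steel plate lying in its channel, press down hard and slide the plate along under the leaf spring until it is fully home against the stop block, pushing the dial indicator's plunger in. Then let go and leave the plate lying flat there under the spring. Never lift or carry the plate, and leave the loose things beside the fixture where they stand.

Things in the scene. Friction and masses are not known exactly. Their poses are not given: they have to be found in the camera images.
- fixture: Checking fixture, fixed to the bench. Origin: on its underside, on the channel's centre line; +x = slide direction, towards stop and dial indicator (robot's left, +-50 degrees). Dark base plate x -87 to 152, y +-48, 16 mm thick; top (z 16) = channel floor. Side rails along x, inner faces y +-21, 16 mm wide, tops at z 25. Plate, channel and leaf slide easily on one another (friction about 0.12).
- rear_bar (a point): Middle of the inner face of the cross bar that closes the channel behind the plate: fixture x = -67 mm, y = 0, z = 25 mm (bar's top edge; the bar is 14 mm long along x). At the start there is no room for a finger between bar and plate.
- stop (a point): Middle of the stop face's lower edge: fixture x = 115 mm, y = 0, z = 16 mm. The plate is home when its front end lies against this face. The grey stop block reaches x = 143, y +-37, z = 32 mm; the clamp bar and screws on it, which hold the leaf, reach z = 42 mm.
- dial (a point): Centre of the dial indicator's face: fixture x = 187 mm, y = 0, z = 36 mm. It lies face up beyond the stop block, a 57 mm disc, its stem pointing to -x into the stop block.
- plate: Workpiece: flat ground steel plate 110 x 40 x 12 mm, 0.32 to 0.5 kg, lying in the channel, its top 3 mm proud of the rails (fixture z = 28 mm). Origin: centre of its underside; +x along its length towards the stop. Origin at fixture x = -10 to -3 mm at the start, 60 mm when home. Home, the leaf covers its front 66 mm; the rear 44 mm stay free: press it there.
- leaf (a joint): Leaf spring, a 26 mm wide steel strip hinged at its root on the stop block, pointing back (-x) over the channel. Angle in rad: 0 at rest, about 0.06 with the plate under it. It bears on the plate with 2.5 N when first touched, 4 N when lifted. Getting the plate under it takes 5 to 8 N along the slide, so press down with about 15 to 20 N to drag the plate by friction (fingertip friction about 0.5).
- leaf_tip (a point): Middle of the end of the leaf's turned-up lead-in tip, moving with the leaf: at rest fixture x = 49, z = 34 mm, some 4 mm higher with the plate under it. The leaf's lowest point, its nose, is 18 mm ahead of it at fixture x = 67 mm, at rest 3 mm lower than the plate's top.
- plunger (a joint): The dial indicator's plunger, a 4 mm pin that stands 4 mm out of the stop face at fixture z = 22 mm. Value in m: 0 at rest, grows as it is pushed in, about 0.004 with the plate home. Its spring is weak (0.5 to 0.7 N).
- vblock: Loose V-block, dark steel, 45 x 36 mm, 31 mm high, groove up, standing beside the fixture. Origin: centre of its underside.
- collet: Loose spring collet, bright steel, 33 mm across, 43 mm high, standing on its small end beside the fixture. Origin: centre of its underside.
- jack: Loose small screw jack, dark steel, 38 mm foot, 50 mm high, standing beside the fixture. Origin: centre of its underside.
There are look-alikes about, which are no part of the job. Of the things that look like the plate, the largest one is meant.

How it is judged (in metres and radians):
On the way, in this order (a step that is already met when the one before it is completed fails the run):
1. the fingers press on the plate with more than 5 N while it is sliding under the leaf spring, not yet home (contact force between the fingers and plate above 5 N and value of joint leaf above 0.025 rad and x of plate in the frame of fixture between 0.01 and 0.057 m), for 0.1 s.
2. the plate is home against the stop, under the leaf (x of plate in the frame of fixture above 0.058 m and value of joint leaf above 0.03 rad), for 0.1 s.
At the end, for the whole second after the job is handed in: The plate lies flat on the channel floor (within 3 mm, tilt under 0.05 rad) with its front end within 2 mm of the stop face, the leaf spring bearing on its top (leaf angle 0.03 to 0.1 rad), the plunger pushed in more than 1.5 mm, at rest and let go (all of step 2 and z of plate in the frame of fixture between 0.013 and 0.019 m and angle between plate's own z axis and vertical below 0.05 rad and value of joint leaf below 0.1 rad and value of joint plunger above 0.0015 m and linear speed of plate below 0.01 m/s and contact force between the fingers and plate below 0.1 N); the robot touches nothing.
It fails at once if the plate is lifted more than 8 mm off the channel floor, or tipped (z of plate in the frame of fixture above 0.024 m or angle between plate's own z axis and vertical above 0.2 rad).
It fails at once if a loose thing beside the fixture is moved more than 20 mm (distance of any of vblock, collet, jack from where it was at the start of the episode above 0.02 m).
It also fails if it takes over 48 s, if anything falls off the work surface, if the arm or the gripper's body presses on something with over 40 N, if the wrist force passes 120 N, or if a joint passes its speed limit or range.

## Working session

There is one attempt and no reset: what is moved stays moved. The work goes in short steps, Python scripts to look and compute and a tool call to move; the robot and the scene stay as the last step left them, time stands still between calls to the robot, and variables do not carry over. Pictures are saved under pics/ and viewed, and the job is handed in when it is done.

Besides the shell and the picture viewer there is one more tool, called as a command line: name --argument value ..., lists and objects as JSON in quotes. arm_command: Moves the arm, as the interface text tells. Its arguments: {"type":"object","properties":{"rows":{"type":"array","items":{"type":"number"}},"force":{"type":"number"}},"required":["rows"]}

```bash
mkdir -p pics; ls; cat > h.py <<'E'
import numpy as np, cv2
from workcell import sensors, imaging, bot, models
def world(c,u,v,z=None,zmap=True):
    K=c["camera_matrix"];T=c["world_from_camera"]
    d=np.array([(u-K[0,2])/K[0,0],-(v-K[1,2])/K[1,1],-1.0])
    if z is None:
        dep=c["z_map"][int(round(v)),int(round(u))]; return T[:3,:3]@(d*dep)+T[:3,3]
    r=T[:3,:3]@d; s=(z-T[2,3])/r[2]; return T[:3,3]+s*r
def proj(c,p):
    K=c["camera_matrix"];T=c["world_from_camera"]
    q=T[:3,:3].T@(np.array(p)-T[:3,3]); q=q/-q[2]
    return K[0,0]*q[0]+K[0,2], K[1,1]*-q[1]+K[1,2]
E
python3 - <<'E'
from h import *
o=sensors.get_obs();print(o)
for n in["scene","top"]:
    c=imaging.camera(n);cv2.imwrite(f"pics/{n}0.png",c["pixels"])
    print(n,c["camera_matrix"].tolist(),c["world_from_camera"].round(3).tolist(),[k for k in c])
    for t in["plate","fixture","vblock","collet","jack","leaf"]:
        print(t,[(np.round(d["extent"]).tolist(),round(d["conf"],2)) for d in models.search_frame(t,n)])
    for t in["plate","rear_bar","stop","dial","leaf_tip","fixture"]:
        print(t,[(np.round(d["location"],1).tolist(),round(d["conf"],2)) for d in models.spot_point(t,n)])
E
```

```text
pics
{'time': 0.0, 'q': array([ 7.52856860e+01,  5.01065906e+00,  1.00337125e+01,  9.50995815e+01,
       -2.62481122e-03,  9.00001609e+01]), 'qd': array([-0.01255619, -0.04597276,  0.01529705,  0.02975034, -0.10428913,
        0.00139667]), 'joint_efforts': array([-6.87082365e-05, -5.20389891e+01,  4.64806366e+01,  1.62571081e-02,
        2.30131775e-05, -4.46050983e-07]), 'ee_pos': array([0.13967422, 0.53182676, 0.3031806 ]), 'tcp_rot': array([-9.00026250e+01,  7.65280712e-02,  7.52855251e+01]), 'wrist_force': array([ 0.4171597 ,  0.00621162, -0.11231276]), 'torque': array([-0.02128274,  0.00607906,  0.04395678]), 'opening': 0.08530300847516947}
scene [[378.04081080858526, 0.0, 260.5182818089897], [0.0, 378.04081080858526, 187.89270956978623], [0.0, 0.0, 1.0]] [[0.582, -0.509, 0.635, 1.006], [0.813, 0.345, -0.468, -0.289], [0.019, 0.789, 0.615, 0.525], [0.0, 0.0, 0.0, 1.0]] ['pixels', 'z_map', 'camera_matrix', 'world_from_camera']
plate [([220.0, 280.0, 29.0, 40.0], 0.9), ([203.0, 184.0, 20.0, 23.0], 0.74), ([258.0, 200.0, 54.0, 30.0], 0.56)]
fixture [([276.0, 197.0, 128.0, 77.0], 
[... 769 characters left out ...]
_matrix', 'world_from_camera']
plate [([282.0, 261.0, 32.0, 40.0], 0.85), ([252.0, 198.0, 53.0, 20.0], 0.83), ([326.0, 144.0, 32.0, 35.0], 0.66)]
fixture [([214.0, 198.0, 152.0, 44.0], 0.75)]
vblock [([219.0, 257.0, 24.0, 23.0], 0.98), ([216.0, 203.0, 153.0, 48.0], 0.67)]
collet [([260.0, 144.0, 11.0, 15.0], 0.59), ([226.0, 148.0, 18.0, 18.0], 0.36)]
jack [([225.0, 150.0, 17.0, 22.0], 0.47)]
leaf [([209.0, 200.0, 35.0, 14.0], 0.56)]
plate [([281.6, 260.9], 0.92), ([325.4, 146.3], 0.89), ([251.9, 195.9], 0.72)]
rear_bar [([281.7, 200.9], 0.93)]
stop [([193.8, 202.6], 0.92)]
dial [([153.8, 199.6], 0.85), ([262.5, 148.6], 0.71)]
leaf_tip [([224.2, 201.1], 0.66)]
fixture [([244.5, 201.2], 0.63)]
```

```bash
python3 - <<'E'
import cv2
t=cv2.imread("pics/top0.png");s=cv2.imread("pics/scene0.png")
cv2.imwrite("pics/tc.png",cv2.resize(t[110:300,110:370],None,fx=3,fy=3,interpolation=cv2.INTER_CUBIC))
cv2.imwrite("pics/sc.png",cv2.resize(s[120:320,180:380],None,fx=3,fy=3,interpolation=cv2.INTER_CUBIC))
E
```

```text
(no output)
```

View pics/tc.png

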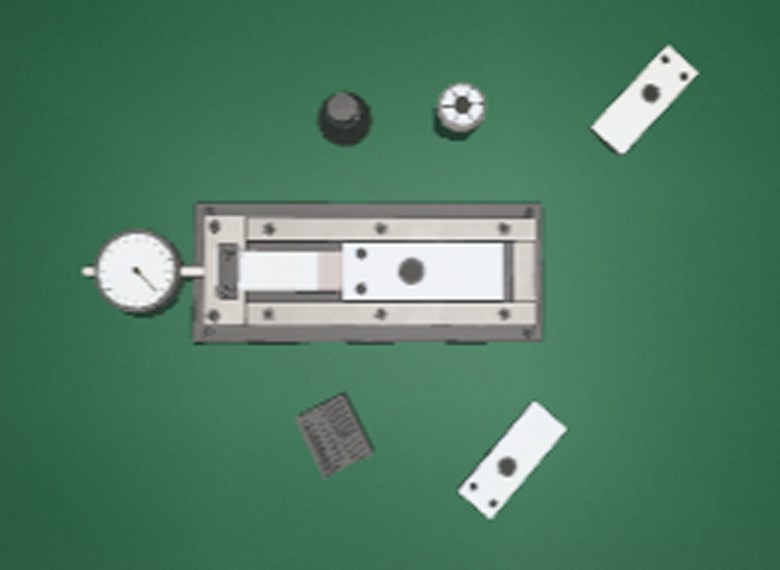

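View pics/sc.png

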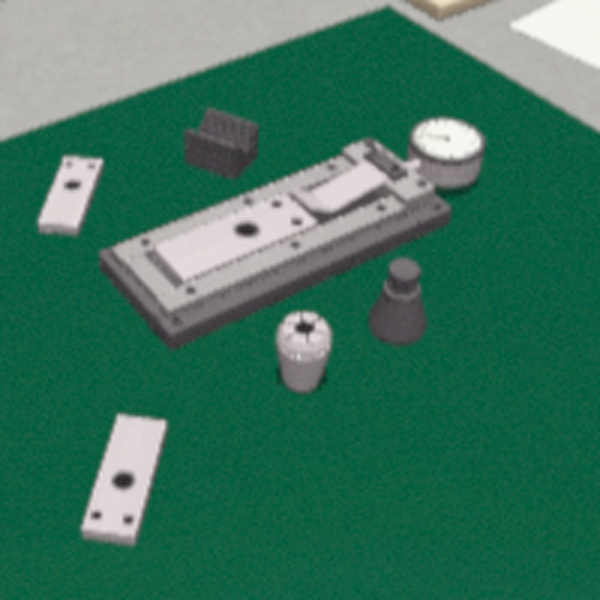

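```bash
python3 - <<'E'
from h import *
c=imaging.camera("top");o=sensors.get_obs()
v,u=np.mgrid[175:230,170:295]
P=np.array([world(c,a,b) for a,b in zip(u.ravel(),v.ravel())])
m=(P[:,2]>0.010)&(P[:,2]<0.035)
print(np.percentile(P[m][:,2],[5,25,50,75,95]))
# keep connected body only
mk=m.reshape(u.shape).astype(np.uint8)
mk=cv2.morphologyEx(mk,cv2.MORPH_OPEN,np.ones((15,15)))
Q=P[(mk.ravel()>0)][:,:2]
r=cv2.minAreaRect((Q*1000).astype(np.float32));print(r)
pts={"rear_bar":(281.7,200.9,.025,-67),"stop":(193.8,202.6,.016,115),"dial":(153.8,199.6,.036,187),"leaf_tip":(224.2,201.1,.034,49),"plate":(251.9,195.9,.016,0),"fix":(244.5,201.2,0,0)}
for k,(a,b,z,x) in pts.items(): print(k,x,world(c,a,b,z).round(4))
# white plate mask
g=c["pixels"].min(2)
for n,(a,b) in {"pf_l":(342,243),"pf_r":(342,300),"pr_l":(504,243),"pr_r":(504,300)}.items(): print(n,world(c,a/3+110,b/3+110,.028).round(4))
for n,(a,b) in {"b1":(195,203),"b2":(193,343),"b3":(543,203),"b4":(543,343)}.items(): print(n,world(c,a/3+110,b/3+110,.016).round(4))
E
```

```text
[0.01622057 0.01885449 0.02675351 0.02934375 0.03313804]
((520.82080078125, 78.97208404541016), (186.0142364501953, 93.3750228881836), 88.69786071777344)
rear_bar -67 [0.5175 0.0021 0.025 ]
stop 115 [0.519  0.1826 0.016 ]
dial 187 [0.526 0.26  0.036]
leaf_tip 49 [0.5196 0.1194 0.034 ]
plate 0 [0.5298 0.0627 0.016 ]
fix 0 [0.52   0.0782 0.    ]
pf_l [0.5405 0.1197 0.028 ]
pf_r [0.5018 0.1204 0.028 ]
pr_l [0.5379 0.0093 0.028 ]
pr_r [0.499  0.0105 0.028 ]
b1 [0.5714 0.2205 0.016 ]
b2 [0.4755 0.2229 0.016 ]
b3 [ 0.5659 -0.0198  0.016 ]
b4 [ 0.469  -0.0166  0.016 ]
```

Plate look-alikes in the top image are the loose bars at (282,261) and (326,144), both smaller. The bar in the channel at (252,200) is about 110x39 mm, so it is the workpiece. I also saw the V-block at (222,255), the jack at (225,150) and the collet at (263,146). The close crop confirms the bar in the channel lies behind the leaf. I'll move above its rear part and shut the fingers on the way.

arm_command --rows '[-38.7,12.4,-49.3,0,76.7,0,-1,-38.7,12.4,-49.3,0,76.7,0,-1,-38.7,12.4,-49.3,0,76.7,0,-1,-38.7,12.4,-49.3,0,76.7,0,-1,-38.7,12.4,-49.3,0,76.7,0,-1,-38.7,12.4,-49.3,0,76.7,0,-1,-38.7,12.4,-49.3,0,76.7,0,-1,-38.7,12.4,-49.3,0,76.7,0,-1,-38.7,12.4,-49.3,0,76.7,0,-1,-38.7,12.4,-49.3,0,76.7,0,-1,-38.7,12.4,-49.3,0,76.7,0,-1,-38.7,12.4,-49.3,0,76.7,0,-1]'

```text
time: 2.35
ee_pos: [0.4368, 0.1391, 0.2068]
tcp_rot: [-90.0, -0.1, -1.8]
wrist_force: [0.5, 0.3, -0.1]
opening: 0.0
```

arm_command --rows '[8.0,2.7,-10.0,0,0,0,-1,8.0,2.7,-10.0,0,0,0,-1,8.0,2.7,-10.0,0,0,0,-1,8.0,2.7,-10.0,0,0,0,-1,8.0,2.7,-10.0,0,0,0,-1,8.0,2.7,-10.0,0,0,0,-1]'

```text
time: 2.85
ee_pos: [0.5132, 0.039, 0.1797]
tcp_rot: [-90.0, 0.1, -1.5]
wrist_force: [-0.5, 1.0, 0.5]
opening: -0.0001
```

```bash
python3 - <<'E'
from h import *
o=sensors.get_obs();print(o["time"],o["ee_pos"],o["tcp_rot"],o["wrist_force"],o["q"].round(1))
for n in["wrist","scene","top"]:
    c=imaging.camera(n);cv2.imwrite(f"pics/{n}1.png",c["pixels"])
    if n=="wrist":
        print(c["world_from_camera"].round(3).tolist())
        for t in["plate","rear_bar","stop","dial","leaf_tip"]:
            print(t,[(np.round(d["location"],1).tolist(),round(d["conf"],2)) for d in models.spot_point(t,n)])
s=cv2.imread("pics/scene1.png");w=cv2.imread("pics/wrist1.png");t=cv2.imread("pics/top1.png")
f=lambda i:cv2.resize(i,(400,300))
cv2.imwrite("pics/m1.png",np.vstack([np.hstack([f(w),f(t)]),np.hstack([f(s),f(s[120:280,180:393])])]))
E
```

```text
2.85 [0.51320302 0.03902361 0.17968566] [-8.99874975e+01  5.30938934e-02 -1.47729405e+00] [-0.46653297  1.00206727  0.50740873] [ 4.3 -0.4 -9.2 81.3  0.  95.8]
[[1.0, 0.024, 0.009, 0.515], [-0.025, 0.951, 0.308, 0.117], [-0.001, -0.308, 0.951, 0.251], [0.0, 0.0, 0.0, 1.0]]
plate [([264.5, 165.7], 0.82), ([130.9, 224.3], 0.68), ([378.8, 304.9], 0.61)]
rear_bar [([263.3, 238.6], 0.72)]
stop []
dial []
leaf_tip [([266.1, 95.5], 0.66)]
```

View pics/m1.png

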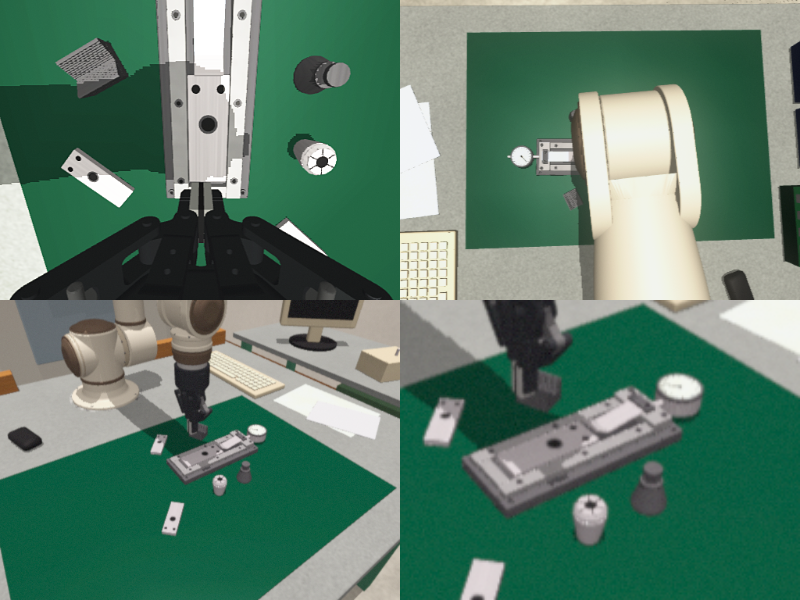

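```bash
python3 - <<'E'
from h import *
c=imaging.camera("wrist")
for n,a,b,z in [("plate",264.5,165.7,.016),("tip",266.1,95.5,.034),("bar",263.3,238.6,.025)]: print(n,world(c,a,b,z).round(4))
cv2.imwrite("pics/w2.png",cv2.resize(c["pixels"][60:310,170:370],None,fx=2.4,fy=2.4,interpolation=cv2.INTER_CUBIC))
E
```

```text
plate [0.5199 0.0645 0.016 ]
tip [0.5214 0.1203 0.034 ]
bar [0.5176 0.001  0.025 ]
```

View pics/w2.png

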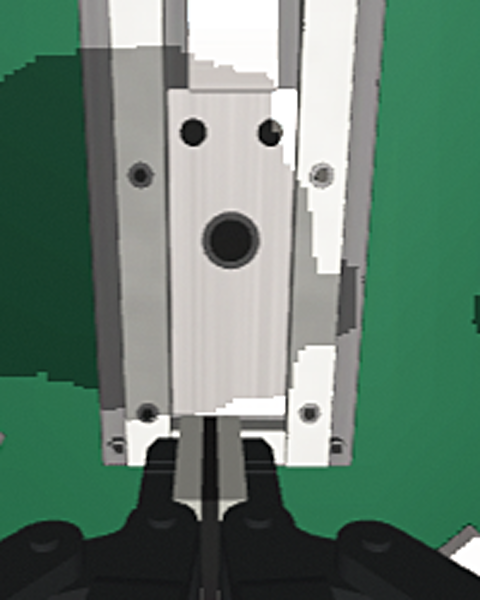

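arm_command --rows '[0.5,3.0,-0.5,0,0,0,-1,0.5,6.0,-0.5,0,0,0,-1,0.5,6.0,-0.5,0,0,0,-1,0.5,6.0,-0.5,0,0,0,-1,0.5,6.0,-0.5,0,0,0,-1]' --force 60

```text
time: 3.72
ee_pos: [0.5186, 0.0341, 0.1213]
tcp_rot: [-90.0, -0.1, -1.4]
wrist_force: [-0.3, -0.1, -0.5]
opening: 0.0001
```

```bash
python3 - <<'E'
from h import *
o=sensors.get_obs();print(o["time"],o["ee_pos"],o["tcp_rot"],o["wrist_force"])
c=imaging.camera("wrist")
s=imaging.camera("scene")["pixels"]
a=cv2.resize(c["pixels"][60:384,100:420],(480,486)); b=cv2.resize(s[150:260,200:310],(486,486)[::1],interpolation=cv2.INTER_CUBIC)[:,:320]
cv2.imwrite("pics/w3.png",np.hstack([a,b]))
E
```

```text
3.7167 [0.51863911 0.03413326 0.12131649] [-8.99932826e+01 -5.73280501e-02 -1.40457928e+00] [-0.30129355 -0.11321181 -0.47385618]
```

View pics/w3.png

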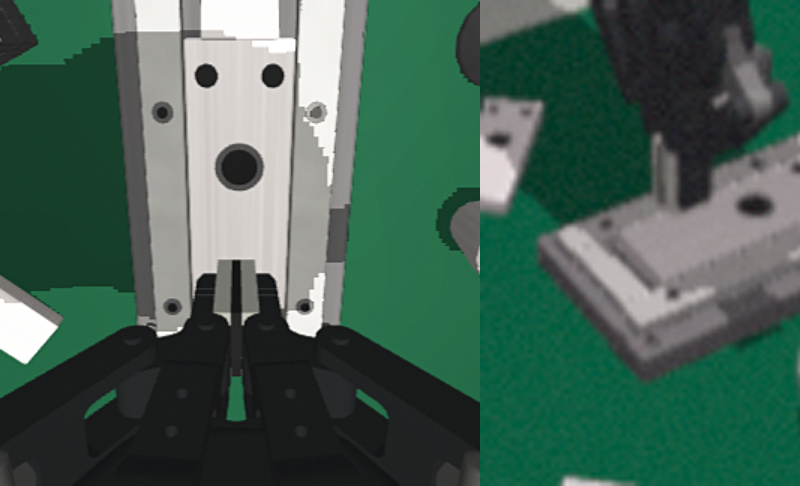

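The fingers are shut and centred over the plate's rear part, at crop pixel (236,290). Next I come down until they touch.

arm_command --rows '[0,0.9,-0.1,0,0,0,-1,0,1.7,-0.1,0,0,0,-1,0,1.7,-0.1,0,0,0,-1,0,1.7,-0.1,0,0,0,-1]'

```text
time: 4.15
ee_pos: [0.5191, 0.033, 0.1037]
tcp_rot: [-90.0, -0.1, -1.4]
wrist_force: [0.9, 0.6, 6.6]
opening: -0.0
```

arm_command --rows '[0,0.1,0,0,0,0,-1,0,0.2,0,0,0,0,-1,0,0.3,0,0,0,0,-1,0,0.3,0,0,0,0,-1,0,0.3,0,0,0,0,-1]'

```text
time: 4.57
ee_pos: [0.5195, 0.033, 0.1036]
tcp_rot: [-90.0, -0.3, -1.4]
wrist_force: [-8.6, -0.5, 30.8]
opening: -0.0
```

arm_command --rows '[-0.05,-0.1,0,0,0,0,-1,-0.1,-0.1,0,0,0,0,-1,-0.1,-0.1,0,0,0,0,-1]'

```text
time: 4.82
ee_pos: [0.5192, 0.033, 0.1036]
tcp_rot: [-90.0, -0.4, -1.4]
wrist_force: [0.2, -0.8, 18.5]
opening: -0.0001
```

Lateral force is now near zero with 18.5 N down. I'll slide the plate 30 mm.

arm_command --rows '[0,0.03,0.2,0,0,0,-1,0,0.03,0.5,0,0,0,-1,0,0.03,0.8,0,0,0,-1,0,0.03,1.1,0,0,0,-1,0,0.03,1.4,0,0,0,-1,0,0.03,1.7,0,0,0,-1,0,0.03,1.9,0,0,0,-1,0,0.03,2.0,0,0,0,-1,0,0.03,2.0,0,0,0,-1]'

```text
time: 5.57
ee_pos: [0.5198, 0.0522, 0.1036]
tcp_rot: [-90.1, -0.4, -1.5]
wrist_force: [0.6, -7.1, 21.4]
opening: 0.0
```

```bash
python3 - <<'E'
from h import *
o=sensors.get_obs();print(o["time"],o["ee_pos"],o["tcp_rot"],o["wrist_force"])
c=imaging.camera("wrist")
s=imaging.camera("scene")["pixels"]
for t in["plate","leaf_tip"]:
    print(t,[(world(c,*d["location"],.016 if t=="plate" else .034).round(4),round(d["conf"],2)) for d in models.spot_point(t,"wrist")])
a=cv2.resize(c["pixels"][60:384,100:420],(480,486)); b=cv2.resize(s[150:260,200:310],(486,486)[::1],interpolation=cv2.INTER_CUBIC)[:,:320]
cv2.imwrite("pics/w4.png",np.hstack([a,b]))
E
```

```text
5.5667 [0.51976551 0.05224148 0.10356523] [-90.10656919  -0.37556088  -1.4626729 ] [ 0.60624552 -7.14200105 21.36544918]
plate [(array([0.399, 0.015, 0.016]), 0.77), (array([0.5204, 0.081 , 0.016 ]), 0.62)]
leaf_tip [(array([0.5218, 0.1174, 0.034 ]), 0.82)]
```

View pics/w4.png

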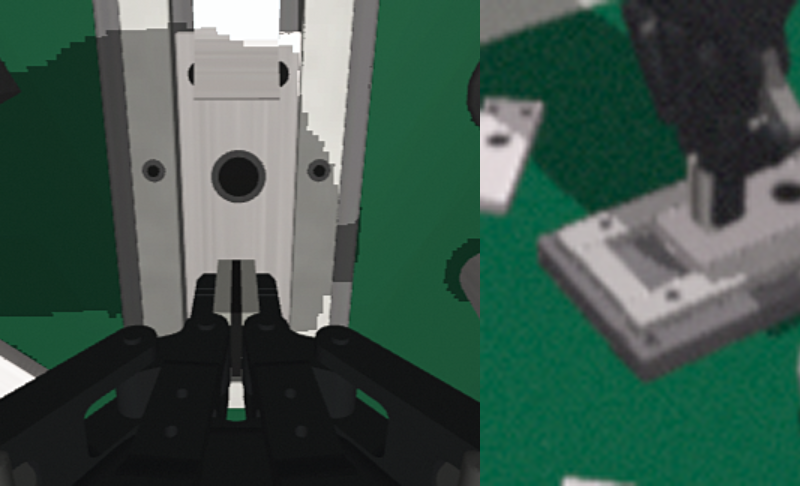

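The plate moved about 19 mm without slipping. Its front end is now under the lead-in at crop row 35, and the resistance is 7 N. I'll press a bit harder and continue.

arm_command --rows '[0,0.05,0.2,0,0,0,-1,0,0.05,0.4,0,0,0,-1,0,0.05,0.7,0,0,0,-1,0,0.05,1.0,0,0,0,-1,0,0.05,1.3,0,0,0,-1,0,0.05,1.6,0,0,0,-1,0,0.05,1.9,0,0,0,-1,0,0.05,2.2,0,0,0,-1,0,0.05,2.4,0,0,0,-1,0,0.05,2.5,0,0,0,-1,0,0.05,2.5,0,0,0,-1]'

```text
time: 6.68
ee_pos: [0.5206, 0.0772, 0.1035]
tcp_rot: [-90.1, -0.4, -1.5]
wrist_force: [-1.3, -6.8, 24.4]
opening: 0.0
```

```bash
cat > look.py <<'E'
from h import *
import sys
o=sensors.get_obs();print(o["time"],o["ee_pos"],o["tcp_rot"],o["wrist_force"])
c=imaging.camera("wrist")
s=imaging.camera("scene")["pixels"]
for t in["plate","leaf_tip"]:
    print(t,[(world(c,*d["location"],.016 if t=="plate" else .036).round(4),round(d["conf"],2)) for d in models.spot_point(t,"wrist")])
a=cv2.resize(c["pixels"][60:384,100:420],(480,486)); b=cv2.resize(s[150:260,200:310],(486,486)[::1],interpolation=cv2.INTER_CUBIC)[:,:320]
cv2.imwrite(f"pics/{sys.argv[1]}.png",np.hstack([a,b]))
E
python3 look.py w5
```

```text
6.6833 [0.52055843 0.07724193 0.10354581] [-90.10198786  -0.4133013   -1.46651373] [-1.33918785 -6.82495582 24.408726  ]
plate [(array([0.4   , 0.0185, 0.016 ]), 0.75), (array([0.5209, 0.1064, 0.016 ]), 0.65)]
leaf_tip [(array([0.5214, 0.1177, 0.036 ]), 0.95)]
```

View pics/w5.png

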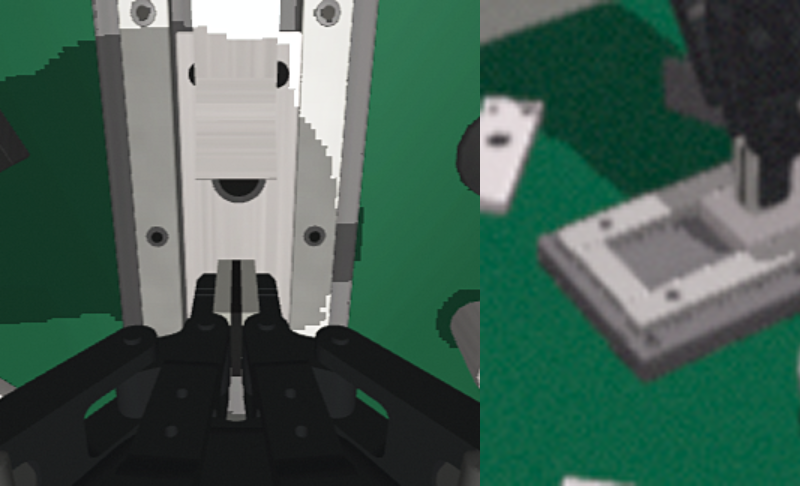

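The plate is under the leaf with no slip, and I estimate 20 mm to go. The leaf tip is well ahead of the fingers (crop row 180 against 262).

arm_command --rows '[0,0,0.2,0,0,0,-1,0,0,0.5,0,0,0,-1,0,0,0.8,0,0,0,-1,0,0,1.1,0,0,0,-1,0,0,1.4,0,0,0,-1,0,0,1.6,0,0,0,-1,0,0,1.7,0,0,0,-1,0,0,1.7,0,0,0,-1]'

```text
time: 7.55
ee_pos: [0.521, 0.0942, 0.1036]
tcp_rot: [-90.1, -0.4, -1.5]
wrist_force: [-1.2, -8.4, 24.1]
opening: -0.0
```

arm_command --rows '[0,0,0.05,0,0,0,-1,0,0,0.1,0,0,0,-1,0,0,0.15,0,0,0,-1,0,0,0.2,0,0,0,-1,0,0,0.25,0,0,0,-1,0,0,0.3,0,0,0,-1,0,0,0.3,0,0,0,-1]'

```text
time: 8.13
ee_pos: [0.521, 0.097, 0.1036]
tcp_rot: [-90.1, -0.4, -1.5]
wrist_force: [-0.5, -9.9, 25.6]
opening: -0.0002
```

```bash
python3 look.py w6
```

```text
8.1333 [0.52103414 0.09698711 0.10355503] [-90.11525142  -0.41336159  -1.48620468] [-0.51232532 -9.9290355  25.5878504 ]
plate [(array([0.4015, 0.0186, 0.016 ]), 0.56)]
leaf_tip [(array([0.5213, 0.1157, 0.036 ]), 0.72)]
```

View pics/w6.png

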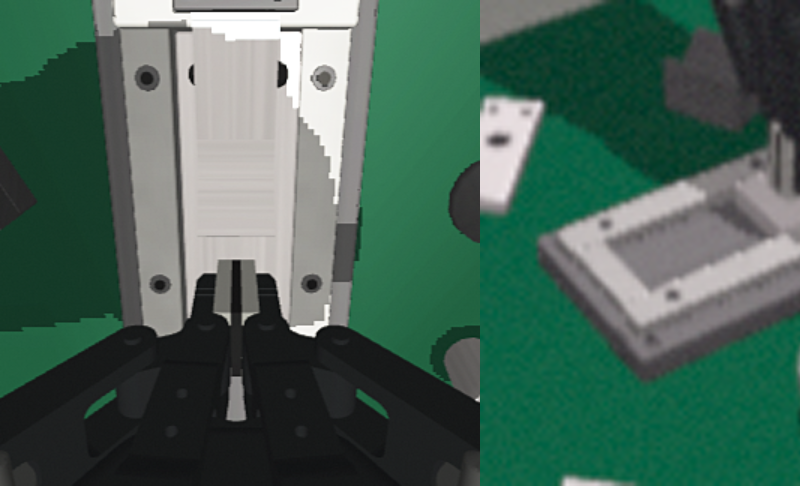

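Stop block edge is at crop row 27 and the plate front at about 33, so it is nearly home. I keep creeping until it stalls.

arm_command --rows '[0,0,0.05,0,0,0,-1,0,0,0.1,0,0,0,-1,0,0,0.15,0,0,0,-1,0,0,0.2,0,0,0,-1,0,0,0.2,0,0,0,-1,0,0,0.2,0,0,0,-1]'

```text
time: 8.83
ee_pos: [0.5211, 0.098, 0.1035]
tcp_rot: [-90.2, -0.4, -1.5]
wrist_force: [-1.3, -15.4, 25.6]
opening: 0.0001
```

```bash
python3 look.py w7
```

```text
8.8333 [0.52105806 0.09803997 0.10353322] [-90.24453702  -0.41370768  -1.53143499] [ -1.27532663 -15.39273862  25.62573012]
plate [(array([0.4009, 0.0207, 0.016 ]), 0.75)]
leaf_tip [(array([0.5216, 0.1162, 0.036 ]), 0.98)]
```

View pics/w7.png

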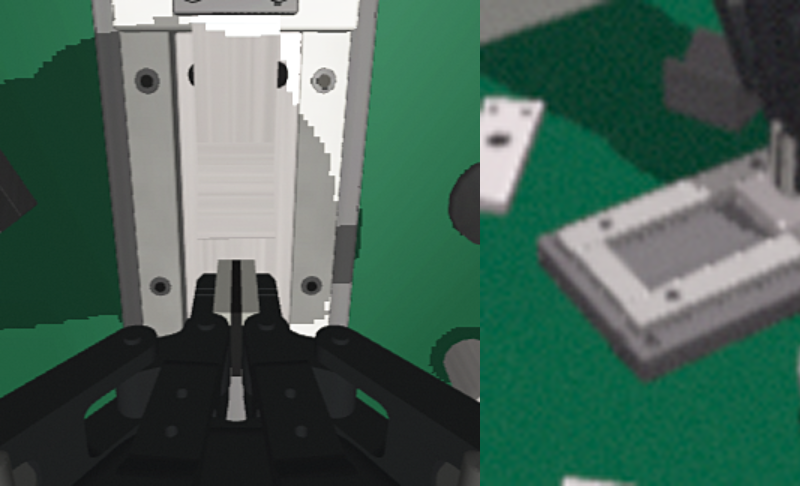

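Commanded 2 mm, moved 1 mm, and the force rose to 15.4 N. That matches the stop (65.0 mm travelled, about 64.5 expected). I'll do one more firm push to confirm.

arm_command --rows '[0,0.05,0,0,0,0,-1,0,0.1,0.05,0,0,0,-1,0,0.1,0.1,0,0,0,-1,0,0.1,0.1,0,0,0,-1]'

```text
time: 9.37
ee_pos: [0.5211, 0.0982, 0.1035]
tcp_rot: [-90.4, -0.4, -1.6]
wrist_force: [-4.6, -21.6, 34.8]
opening: 0.0
```

The arm stalled with 21.6 N along the slide, so the plate is home. I ease the push partly, then lift straight up.

arm_command --rows '[0,-0.1,-0.15,0,0,0,-1,0,-0.3,-0.2,0,0,0,-1,0,-0.5,-0.2,0,0,0,-1,0,-1.0,-0.2,0,0,0,-1,0,-2.0,-0.2,0,0,0,-1,0,-4.0,-0.2,0,0,0,-1,0,-7.0,-0.2,0,0,0,-1,0,-7.0,-0.2,0,0,0,-1,0,-7.0,-0.2,0,0,0,-1]'

```text
time: 10.12
ee_pos: [0.5197, 0.0993, 0.1711]
tcp_rot: [-90.0, -0.2, -1.4]
wrist_force: [0.6, -0.3, -0.6]
opening: 0.0001
```

arm_command --rows '[0,-2,-4,0,0,0,-1,0,-4,-8,0,0,0,-1,0,-4,-12,0,0,0,-1,0,-4,-12,0,0,0,-1,0,-4,-12,0,0,0,-1]'

```text
time: 10.53
ee_pos: [0.5157, -0.0229, 0.2086]
tcp_rot: [-90.0, 0.0, -1.6]
wrist_force: [-0.9, 0.7, -0.3]
opening: 0.0
```

```bash
python3 - <<'E'
from h import *
o=sensors.get_obs();print(o["time"],o["ee_pos"],o["wrist_force"],o["qd"].round(2))
c=imaging.camera("wrist");s=imaging.camera("scene")
for t in["plate","leaf_tip","stop","dial","rear_bar"]:
    print(t,[(np.round(d["location"]),world(c,*d["location"],{"plate":.016,"stop":.016,"dial":.036,"rear_bar":.025}.get(t,.037)).round(4),round(d["conf"],2)) for d in models.spot_point(t,"wrist")])
a=cv2.resize(c["pixels"],(512,384)); b=cv2.resize(s["pixels"][130:250,200:360],(512,384)[::1],interpolation=cv2.INTER_CUBIC)
cv2.imwrite("pics/w8.png",c["pixels"]);cv2.imwrite("pics/s8.png",b)
E
```

```text
10.5333 [ 0.51569496 -0.02286004  0.20858204] [-0.85248133  0.69369589 -0.3486119 ] [ 3.34  0.45 -0.67 -0.21  0.77  1.9 ]
plate [(array([130., 154.]), array([0.3974, 0.0103, 0.016 ]), 0.8), (array([372., 243.]), array([ 0.6325, -0.0888,  0.016 ]), 0.68), (array([385.,  20.]), array([0.6233, 0.1134, 0.016 ]), 0.41)]
leaf_tip [(array([259.,   7.]), array([0.5204, 0.1203, 0.037 ]), 0.83)]
stop []
dial []
rear_bar []
```

View pics/w8.png

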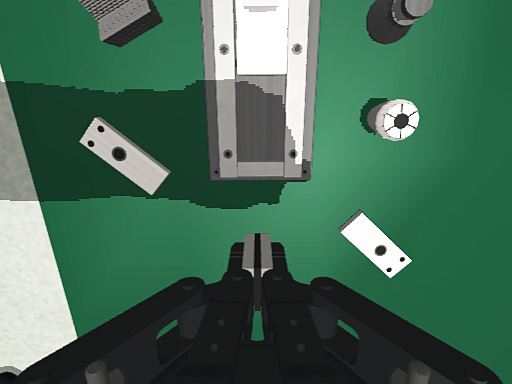

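View pics/s8.png

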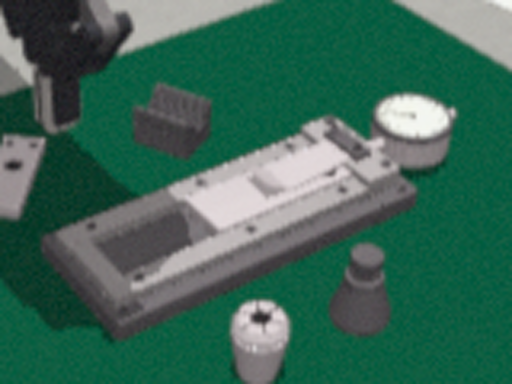

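The plate is released and under the leaf. I'll check that it is against the stop from above.

arm_command --rows '[0,-4,4,0,0,0,-1,0,-6,8,0,0,0,-1,0,-6,12,0,0,0,-1,0,-6,15,0,0,0,-1,0,-6,15,0,0,0,-1,0,-6,15,0,0,0,-1,0,-6,15,0,0,0,-1]'

```text
time: 11.47
ee_pos: [0.5194, 0.1295, 0.2687]
tcp_rot: [-90.0, 0.0, -1.3]
wrist_force: [-1.2, -0.1, 0.1]
opening: 0.0002
```

```bash
python3 - <<'E'
from h import *
o=sensors.get_obs();print(o["time"],o["ee_pos"],o["wrist_force"],o["qd"].round(2))
c=imaging.camera("wrist")
for t in["plate","leaf_tip","stop","dial","rear_bar"]:
    print(t,[(np.round(d["location"]),world(c,*d["location"],{"plate":.016,"stop":.016,"dial":.036,"rear_bar":.025}.get(t,.037)).round(4),round(d["conf"],2)) for d in models.spot_point(t,"wrist")])
# model projection with fixture frame
O=np.array([.5195,.0693]);d=np.array([.025,.9997])
im=cv2.resize(c["pixels"],None,fx=3,fy=3,interpolation=cv2.INTER_CUBIC)
cv2.imwrite("pics/w9.png",cv2.resize(im[0:900,450:1050],(600,900))[:600]); cv2.imwrite("pics/w9b.png",cv2.resize(c["pixels"],None,fx=1.5,fy=1.5))
E
```

```text
11.4667 [0.51939576 0.12949738 0.26870025] [-1.23084692 -0.12266186  0.09824023] [-2.13 -0.38 -0.47  0.09 -0.14 -0.03]
plate [(array([260., 173.]), array([0.5227, 0.1258, 0.016 ]), 0.8), (array([163., 259.]), array([0.395, 0.014, 0.016]), 0.68), (array([343., 316.]), array([ 0.6337, -0.0819,  0.016 ]), 0.61)]
leaf_tip [(array([261., 185.]), array([0.5235, 0.1173, 0.037 ]), 0.6)]
stop [(array([261., 124.]), array([0.5244, 0.181 , 0.016 ]), 0.74)]
dial [(array([257.,  47.]), array([0.5221, 0.2555, 0.036 ]), 0.63)]
rear_bar []
```

View pics/w9.png

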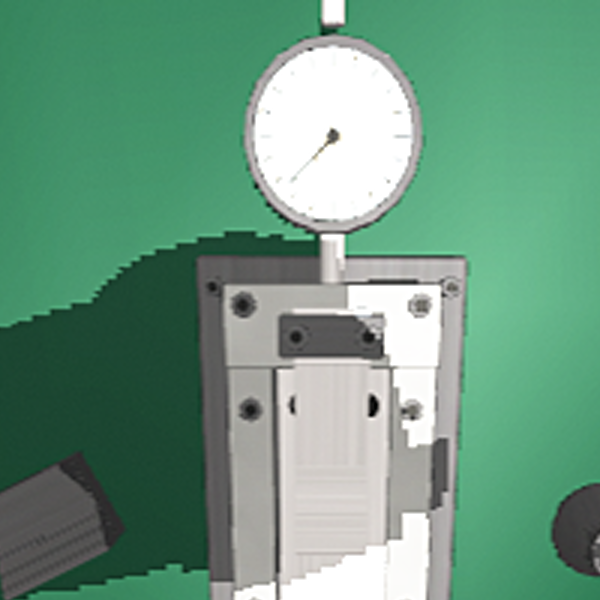

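View pics/w9b.png

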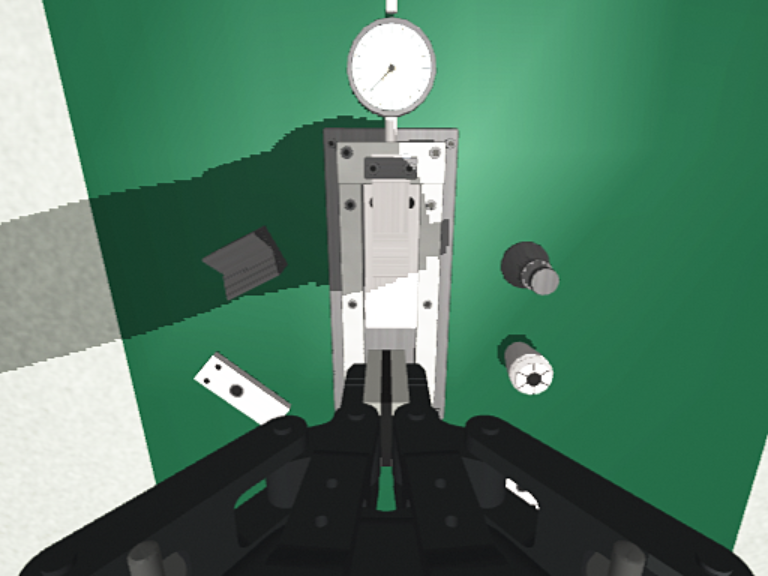

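There is no gap at the stop face (crop row 366). The measured distance from plate centre to stop is 55.2 mm, where 55 means home. The dial needle has moved and the loose things stand where they were. I'll let the arm settle, then hand in.

arm_command --rows '[0,0,0,0,0,0,-1,0,0,0,0,0,0,-1,0,0,0,0,0,0,-1,0,0,0,0,0,0,-1]'

```text
time: 12.1
ee_pos: [0.5197, 0.1288, 0.2691]
tcp_rot: [-90.0, -0.0, -1.4]
wrist_force: [0.1, -0.3, 0.2]
opening: -0.0
```

```bash
python3 -c "
from h import *
print(bot.job_done())"
```

```text
the job is handed in; nothing more can be done
None
```

The plate is home against the stop and lying under the leaf spring, and I handed the job in at about 12 s; no verdict is reported. I pressed with shut fingertips at about 18 to 26 N and slid it 65 mm without visible slip. A final firm push (35 N down, 21.6 N along the slide) moved it no further, so I eased off and lifted straight up.

**Last checks:**
- **Position:** the picture shows no gap at the stop face, and the network points put the plate centre 55.2 mm from it (55 mm is home).
- **Leaf and dial:** the leaf lies on the plate's front part, and the dial needle has turned. I did not measure the leaf angle or the plunger travel directly.
- **Surroundings:** the V-block, jack and collet stand where they were, as far as the pictures show. The wrist force is near zero, with the fingers about 17 cm above the plate.
- **Disagreements:** the networks sometimes named the loose look-alike bars as the plate. I ruled these out by position and size, and no check failed.

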